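Fetch the rear glaze test tile from a crowded hook

ROBOT

A 6-joint arm with a two-finger parallel gripper is mounted at the origin on the work surface. World frame = base frame: x ahead of the robot, y to its left, z up, the work surface at z = 0. Lengths are in m, angles in rad, forces in N, time in s.
With the tool pointing down it reaches from about 0.4 to 0.825 m from the base axis. Payload 7 kg.
Tool frame: the origin (TCP) lies at the very end of the fingers, on their centre line; the grasp point (between the pads) lies robot.pinch_z behind it (robot.pinch_z is the distance from the TCP to the grasp point, in m); z points along the fingers, y is the line along which they close (so a half turn about z gives the same grasp; the last joint's range is limited). The gripper opens to 85 mm and grips with 20 to 120 N. Pads are 22 mm wide; open, the fingers measure 114 mm over their backs; the gripper's body (76 mm by 85 mm) begins 54 mm behind the grasp point. The pads swing forward as they close: fully open they stand 13 mm farther back than shut.
Start: joints at [-0.858, 0.359, 0.012, 0, -1.224, -0.288], TCP at [0.278, -0.615, 0.231] pointing down, gripper open.
Joint ranges: [-3.07, 3.07], [-1.43, 2.12], [-1.02, 1.25], [-3.03, 1.67], [-3.05, -0], [-3.03, 3.03]. Speed limits (rad/s): [2.39, 2.39, 3.01, 3.14, 3.14, 3.14].

INTERFACE

Orientations are given as a unit quaternion [x, y, z, w].
In Python, from workcell import robot, eyes, order gives the robot as it stands. The module is installed in compiled form; this text tells all that it offers.
- The arm moves only by the shell command python3 -m pendant 'ROWS' [FORCE]. ROWS is JSON, a list of rows, each a list of 7 numbers: the shift along the world's x, y, z in mm, then the turn, a rotation vector about the world's x, y, z in rad, then the finger opening in mm, from 0 to 85.4. A call has 1 to 10 rows; each row is the pose to reach, as a shift and turn from the pose commanded when the call began; what a row does not reach only later rows make up. A row lasts 1/8 s, in which the tool goes at most 62.5 mm and 10.7 degrees, less where a joint would pass 70% of its speed; a pose out of reach is approached as far as the arm can. A call with a gripper value outside its range is refused whole. The fingers move at their own pace and stop on an object; FORCE is the grip in N (left out, the last holds). Time passes only in rows, so rows that repeat a pose let the fingers close. It gives the time, the measured TCP pose, the force, the opening and the grip force at its end, in the units of the state.
- robot.state(): the state, without advancing time (a new reading comes with each control period).
- eyes.capture(name): name is "scene" or "top" or "wrist"; returns the picture (384x512x3 uint8, red, green, blue); there is no depth.
- eyes.camera_model(name): a dict with "fx", "fy", "cx", "cy" (pixels), "R" (3x3) and "t" (3): a world point X has camera coordinates R X + t. Camera axes: x right, y down, z forward; pixel columns grow to the right and rows downward; lengths in m; the calibration is good to about 2 mm. A picture is of the moment at which its call begins: read the wrist's pose just before it. camera_model takes no time and is no camera call; for the wrist camera it gives the pose at the moment of the call.
- order.finish_job(): hands the job in; it is judged then, once.
The state is a dict: "time": time; "qpos": joint angles; "qvel": joint speeds; "joint_torque": joint torques, N m; "eef_pos": TCP position; "tcp_rot": TCP orientation; "force": force on the tool from outside, world axes, zero at the start; "ft_torque": the same for the moment, N m; "opening": opening from 0.0 (shut) to 1.0 (fully open); "finger_force": force on a finger pad.
Only numpy, scipy, OpenCV 4.12 (cv2) and the standard library are available. Lean on these libraries where they do the work, as an engineer would, in place of code of your own. Each camera call takes 0.05 s, during which the arm holds its last target. There are 200 camera calls.

TASK

Fetch me the green test tile from the back of the full hook: first move the two tiles hanging in front of it over to the spare hook, then stand the green one upright on its foot on the free end of the ware board, beside the jar. The empty hook swivels and may point off to one side, so find it by feel, thread the tiles on and off without forcing them against the hooks, and set the green tile down gently. Do not drop a tile or put one on the bench, and leave everything else where it is.

Things in the scene. Friction and masses are not known exactly. Their poses are not given: they have to be found in the camera images.
- tile_rear: L-shaped celadon-green glaze test tile, 80 to 140 g: upright plate 50 wide (y), 9 thick (x), 100 high; its foot (26 long, 7 thick, 50 wide) sticks out at the bottom towards -x. Origin: underside, below the middle of the plate's thickness; z up. Easily taken by its two side edges (50 apart) with the fingers astride the hook. To fetch: hangs rearmost, 28 out on the full hook.
- tile_a: L-shaped amber-brown glaze test tile, 80 to 140 g: upright plate 50 wide (y), 9 thick (x), 100 high; its foot (26 long, 7 thick, 50 wide) sticks out at the bottom towards -x. Origin: underside, below the middle of the plate's thickness; z up. Easily taken by its two side edges (50 apart) with the fingers astride the hook. A front tile (68 or 108 out on the full hook).
- tile_b: L-shaped pale grey glaze test tile, 80 to 140 g: upright plate 50 wide (y), 9 thick (x), 100 high; its foot (26 long, 7 thick, 50 wide) sticks out at the bottom towards -x. Origin: underside, below the middle of the plate's thickness; z up. Easily taken by its two side edges (50 apart) with the fingers astride the hook. A front tile (68 or 108 out on the full hook).
- tile_rear_hole (a point): Green tile: centre of the 12 wide round hanging hole through the plate (along x), 84 above the underside. Hanging upright on a level rod, it is 3.5 below the rod's axis. The tile can slide and swing. 
- tile_a_hole (a point): Amber tile: centre of the 12 wide round hanging hole through the plate (along x), 84 above the underside. Hanging upright on a level rod, it is 3.5 below the rod's axis. The tile can slide and swing. 
- tile_b_hole (a point): Grey tile: centre of the 12 wide round hanging hole through the plate (along x), 84 above the underside. Hanging upright on a level rod, it is 3.5 below the rod's axis. The tile can slide and swing. 
- hook_full: Steel bracket on the rack with a swivel hook arm. Origin: the upright swivel pin, on the rod's axis, 12 before the wooden strip; -x points out, z up. 5 thick rod: level from the pin to 118 out, then bent up 20 deg; tip (6 mm ball) 140 out, 8 above the axis. Full hook: carries the three tiles at the start, its arm pointing straight out; it can be turned like the spare one.
- hook_spare: Steel bracket on the rack with a swivel hook arm. Origin: the upright swivel pin, on the rod's axis, 12 before the wooden strip; -x points out, z up. 5 thick rod: level from the pin to 118 out, then bent up 20 deg; tip (6 mm ball) 140 out, 8 above the axis. Empty at first. The arm turns up to 0.3 rad either way to a hard stop (about 1 N at the tip, stays put) and starts anywhere there; its angle is NOT measured.
- rack: Wooden rack, fixed. Origin: on the table under the middle of its strip (y 300, 60 high, 18 thick, centred at the rods' height, 165; top 195). Uprights (top 197) and 22 high, 34 wide feet at y = -165 and 165; the feet reach 130 before it (-x). Lower stretcher up to 60. Brackets at y = -80 and 80; which one is full varies. Over 20 N on a hook strains hook and tiles.
- ware_board: Grey ware board, fixed, 180 (x) by 300 (y), top surface 18 above the table. Origin: on the table under its centre. The jar stands on its +y end.
- board_free (a point): middle of the free end of the ware board, on its top surface, 75 to -y of the board's centre; axes as the board's. Stand the green tile here: its origin within about 45 of this point, any way round
- jar: Faceted cream jar with blue strokes, 92 wide, 112 high, loose on the ware board, 85 to +y of its centre. Origin: centre of its underside. Leave it alone.
- water_pot: Black plastic water pot, 72 wide, 48 high, in front of the robot. Origin: centre of its underside. Leave it alone.
- brush: Brush with bamboo handle and lilac grip, 200 long (along x), 18 thick, lying. Origin: underside, at the grip. Leave it alone.
- mug: White mug, 82 wide, 92 high. Origin: centre of its underside. Leave it alone.
- glaze_jar_a: Glaze jar with green label, 72 wide, 95 high. Origin: centre of its underside. Leave it alone.
- glaze_jar_b: Glaze jar with amber label, 72 wide, 95 high. Origin: centre of its underside. Leave it alone.
- scraper: Scraper lying on the bench, 200 long (along x). Origin: underside. Leave it alone.
There are look-alikes about, which are no part of the job. What is shaped like the tile_a but red is not meant.

How it is judged:
By the outcome, as a careful person would: the job done as asked, in the order asked, and still so for the second after the job is handed in, with the robot touching nothing.
It also fails if it takes over 72 s, if anything falls off the work surface, if the arm or the gripper's body presses on something with over 40 N, if the wrist force passes 120 N, or if a joint passes its speed limit or range.

## Working session

There is one attempt and no reset: what is moved stays moved. The work goes in short steps, Python scripts to look and compute and a shell command to move; the robot and the scene stay as the last step left them, time stands still between calls to the robot, and variables do not carry over. Pictures are saved under pics/ and viewed, at most 10 in all, crops included, and the job is handed in when it is done.

```bash
mkdir -p pics; python3 - <<'E'
from workcell import robot, eyes
import cv2,numpy as np
ims=[]
for n in("scene","top"):
    im=eyes.capture(n)[:,:,::-1]; cv2.imwrite(f"pics/{n}0.png",im); m=eyes.camera_model(n)
    print(n,m["fx"],m["cx"],m["cy"],np.round(m["R"],3).tolist(),np.round(m["t"],3))
    ims.append(im)
s=robot.state(); print(s["eef_pos"],s["tcp_rot"],robot.pinch_z,s["time"],s["force"],s["opening"])
E
```

```text
scene 384.0378558965534 260.30619593853584 199.03307941182402 [[0.854, 0.519, 0.019], [0.288, -0.442, -0.849], [-0.432, 0.731, -0.527]] [-0.42  -0.067  1.35 ]
top 417.3998605658066 267.35880521373883 196.18185923756943 [[-0.019, -1.0, 0.025], [-0.997, 0.017, -0.078], [0.078, -0.027, -0.997]] [-0.053  0.504  1.205]
[ 0.2779577  -0.61462378  0.23045198] [-2.10739390e-01  9.77541980e-01  7.28042229e-04 -2.39219609e-04] 0.0187 0.1 [0.13513258 0.2050112  0.31435278] 0.9962086634804376
```

View pics/scene0.png

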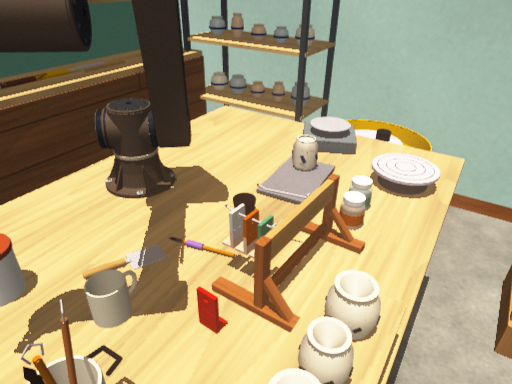

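View pics/top0.png

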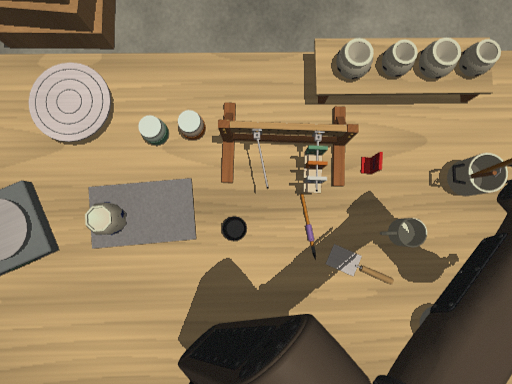

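The top view shows the full hook on the right at about (318,160) and the spare hook running (257,135)→(267,187). The board's free end is near (168,212), with the jar on the left end. The scene view shows grey as the front tile, then amber, then green. The red tile stands apart on the bench.

```bash
cat > h.py <<'E'
import numpy as np, cv2
from workcell import robot, eyes
def ray(n,u,v,z,m=None):
    m=m or eyes.camera_model(n); R=np.array(m["R"]);t=np.array(m["t"])
    c=-R.T@t; d=R.T@np.array([(u-m["cx"])/m["fx"],(v-m["cy"])/m["fy"],1])
    return np.round((c+d*(z-c[2])/d[2])*1000,1)
def px(n,X,m=None):
    m=m or eyes.camera_model(n); p=np.array(m["R"])@np.array(X)+np.array(m["t"])
    return p[0]/p[2]*m["fx"]+m["cx"],p[1]/p[2]*m["fy"]+m["cy"]
E
python3 - <<'E'
from h import *
im=cv2.imread("pics/top0.png")
cv2.imwrite("pics/c1.png",cv2.resize(im[95:215,210:370],None,fx=5,fy=5,interpolation=cv2.INTER_CUBIC))
hsv=cv2.cvtColor(im,cv2.COLOR_BGR2HSV)
for nm,lo,hi in(("green",(60,60,30),(95,255,255)),("amber",(5,180,120),(14,255,255))):
    roi=hsv[140:200,295:335]; m=cv2.inRange(roi,lo,hi); ys,xs=np.nonzero(m)
    if len(xs): print(nm,len(xs),xs.min()+295,xs.max()+295,ys.min()+140,ys.max()+140)
for u,v in((90,187),(193,179),(196,240),(93,248)): print("board",ray("top",u,v,.018))
print("strip topl/r",ray("top",219,123,.195),ray("top",357,127,.195))
print("hookS pin,tip",ray("top",257,135,.165),ray("top",267,187,.173))
E
```

```text
green 105 306 327 146 153
amber 56 308 326 161 164
board [538.5 454.4  18. ]
board [557.1 155.3  18. ]
board [378.7 147.5  18. ]
board [361.6 443.3  18. ]
strip topl/r [677.7  62.  195. ] [ 662.8 -290.6  195. ]
hookS pin,tip [652.3 -34.2 165. ] [514.4 -57.6 173. ]
```

View pics/c1.png

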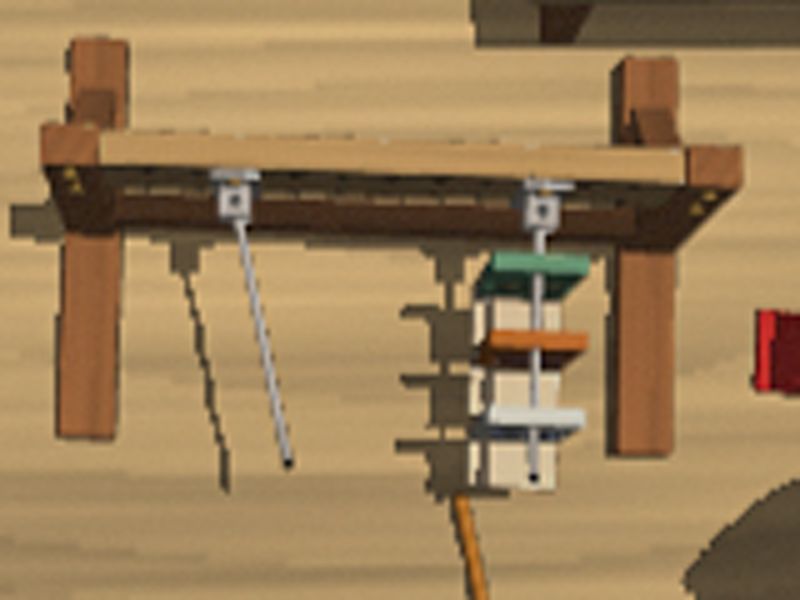

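The crop gives these pixel positions: spare pin (257.0,135.2) and tip (267.6,187.6), full pin (318.6,137.2) and tip (316.8,190.6). Tile top edges are at rows of about 147 (green), 162 (amber) and 177 (grey).

```bash
python3 - <<'E'
from h import *
for nm,p,t in(("S",(257,135.2),(267.6,187.6)),("F",(318.6,137.2),(316.8,190.6))):
    P=ray("top",*p,.172);T=ray("top",*t,.176);d=(P-T)[:2];print(nm,P,T,np.hypot(*d),np.arctan2(d[1],d[0]))
for nm,(l,r,v0,v1) in dict(green=(492,588,253,268),amber=(490,588,330,345),grey=(487,585,407,422)).items():
    f=lambda u,v:ray("top",u/5+210,v/5+95,.1775)
    print(nm,f(l,v0+5),f(r,v0+5),f((l+r)/2,v0),f((l+r)/2,v1))
P=ray("top",257,135.2,.172);Q=ray("top",318.6,137.2,.172);d=P-Q;print(d,np.arctan2(-d[0],d[1]))
s=robot.state();R=np.array(eyes.camera_model("wrist")["R"]);print(-R.T@np.array(eyes.camera_model("wrist")["t"]),R[2])
E
```

```text
S [650.2 -34.2 172. ] [512.5 -59.  176. ] 139.915438747838 0.1781914160452344
F [ 642.7 -194.7  172. ] [ 502.6 -185.4  176. ] 140.40833308603877 -0.06628391136733394
green [ 617.2 -166.6  177.5] [ 616.5 -216.5  177.5] [ 619.5 -191.6  177.5] [ 611.6 -191.4  177.5]
amber [ 577.  -164.5  177.5] [ 576.2 -215.3  177.5] [ 579.2 -189.9  177.5] [ 571.4 -189.7  177.5]
grey [ 537.  -161.9  177.5] [ 536.2 -212.5  177.5] [ 539.2 -187.3  177.5] [ 531.4 -187.   177.5]
[  7.5 160.5   0. ] -0.046695004043330435
[ 0.20229995 -0.64860759  0.37236183] [ 0.29126845  0.13374083 -0.94724658]
```

```bash
python3 -m pendant '[[20,40,30,0,0,-0.1,80],[60,100,35,0,0,-0.2,80],[100,160,35,0,0,-0.3,80],[140,220,35,0,0,-0.4,80],[180,280,35,0,0,-0.475,80],[220,340,35,0,0,-0.475,80],[240,390,35,0,0,-0.475,80],[257,428,35,0,0,-0.475,80],[257,428,35,0,0,-0.475,80],[257,428,35,0,0,-0.475,80]]'; python3 - <<'E'
from h import *
im=eyes.capture("wrist")[:,:,::-1]; cv2.imwrite("pics/w1.png",im)
m=eyes.camera_model("wrist");s=robot.state();print(s["eef_pos"],s["tcp_rot"])
for X in([.5355,-.187,.1775],[.5026,-.1854,.173],[.5755,-.19,.1775],[.5125,-.059,.173]):print(px("wrist",X,m))
E
```

```text
time: 1.35
eef_pos: [0.5355, -0.1859, 0.2659]
tcp_rot: [0.024, 1.0, 0.0, -0.0]
force: [-0.0, -0.0, -0.1]
opening: 0.936
finger_force: 0.0
[ 0.53500096 -0.18683251  0.26599035] [ 2.45785361e-02  9.99697827e-01 -1.23035644e-05 -3.86529398e-04]
(np.float64(255.90792004685724), np.float64(201.14043566798858))
(np.float64(255.87854670092673), np.float64(160.29198332081108))
(np.float64(254.72769350173627), np.float64(245.0122886918702))
(np.float64(414.35954834994175), np.float64(164.8504680269139))
```

View pics/w1.png

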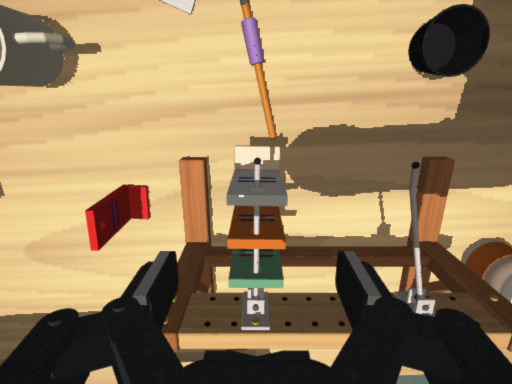

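The wrist view confirms the map. The grey top edge is centred at (257,201), the full tip at (257,161) and the spare tip at (415,165), all within 1 px of prediction. I'll descend and grip grey.

```bash
python3 -m pendant '[[0,0,-40,0,0,0,85],[0,0,-80,0,0,0,80],[0,0,-110,0,0,0,80],[0,0,-128,0,0,0,80],[0,0,-128,0,0,0,65],[0,0,-128,0,0,0,58],[0,0,-128,0,0,0,52],[0,0,-128,0,0,0,46],[0,0,-128,0,0,0,46],[0,0,-128,0,0,0,46]]' 30; python3 -m pendant '[[0,0,1,0,0,0,40],[0,0,2,0,0,0,40],[0,0,3.5,0,0,0,40],[0,0,3.5,0,0,0,40]]' 30
```

```text
time: 2.65
eef_pos: [0.5357, -0.1873, 0.1394]
tcp_rot: [0.025, 1.0, -0.0, 0.001]
force: [-1.6, -1.4, 6.1]
opening: 0.584
finger_force: 32.0
time: 3.15
eef_pos: [0.5351, -0.1869, 0.1417]
tcp_rot: [0.025, 1.0, 0.0, -0.0]
force: [0.0, -0.3, -2.4]
opening: 0.581
finger_force: 31.4
```

```bash
python3 -m pendant '[[-4,0.2,0,0,0,0,40],[-8,0.5,0.3,0,0,0,40],[-12,0.7,1,0,0,0,40],[-16,0.9,2.3,0,0,0,40],[-16,0.9,2.3,0,0,0,40]]'; python3 -m pendant '[[-4,0.2,1.5,0,0,0,40],[-8,0.5,3,0,0,0,40],[-12,0.7,4.4,0,0,0,40],[-16,0.9,5.7,0,0,0,40],[-20,1.2,6,0,0,0,40],[-20,1.2,6,0,0,0,40]]'
```

```text
time: 3.78
eef_pos: [0.519, -0.1861, 0.1444]
tcp_rot: [0.025, 1.0, 0.0, 0.0]
force: [-0.0, 0.8, -1.3]
opening: 0.583
finger_force: 31.4
time: 4.53
eef_pos: [0.4989, -0.1849, 0.1502]
tcp_rot: [0.025, 1.0, 0.0, 0.0]
force: [0.7, 0.4, -1.6]
opening: 0.582
finger_force: 31.4
```

```bash
python3 -m pendant '[[-15,0.9,3,0,0,0,40],[-30,1.7,3,0,0,0,40],[-30,20,3,0,0,0.05,40],[-30,45,2,0,0,0.12,40],[-30,70,1,0,0,0.2,40],[-30,95,1,0,0,0.227,40],[-25,115,1,0,0,0.227,40],[-14,121,1,0,0,0.227,40],[-11,121.5,1,0,0,0.227,40],[-11,121.5,1,0,0,0.227,40]]'; python3 - <<'E'
from h import *
im=eyes.capture("wrist")[:,:,::-1]
m=eyes.camera_model("wrist");s=robot.state();print(s["eef_pos"],s["tcp_rot"],s["force"])
cv2.imwrite("pics/w2.png",im[100:384,100:420])
cv2.imwrite("pics/w2.png",cv2.resize(im[120:360,130:400],None,fx=2.5,fy=2.5))
print(px("wrist",[.5125,-.059,.176],m),px("wrist",[.65,-.034,.17],m))
E
```

```text
time: 5.78
eef_pos: [0.488, -0.0639, 0.1509]
tcp_rot: [-0.088, 0.996, -0.0, -0.0]
force: [-0.3, 0.5, -1.1]
opening: 0.579
finger_force: 31.5
[ 0.4878523  -0.0639712   0.15085831] [-8.78824015e-02  9.96130805e-01 -2.21506366e-05 -3.20916186e-04] [-0.44129312  0.37673801 -1.30398978]
(np.float64(256.7918751723466), np.float64(328.9185066013973)) (np.float64(257.4967641277793), np.float64(494.39287757976473))
```

View pics/w2.png

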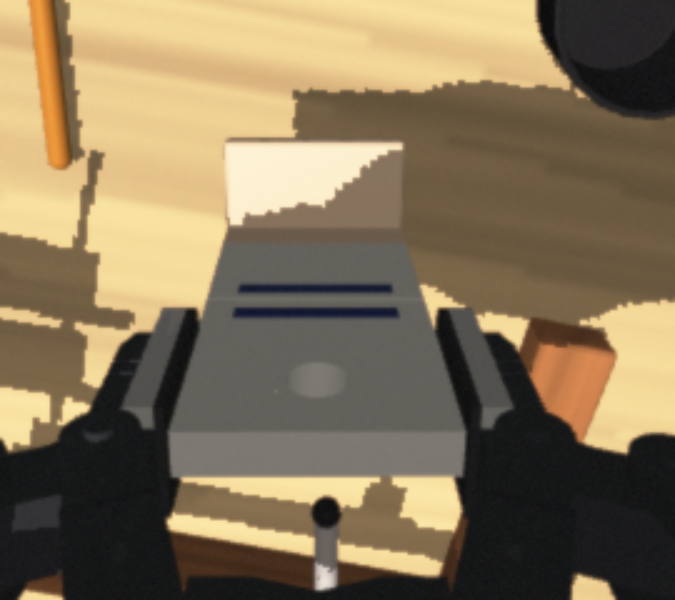

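The tip is at full-image pixel (260,325) and the tile's centre line at 257, so the tip sits about 1.5 mm to the right (+y). The rod is parallel to the approach. I'll shift 1.5 mm and thread on.

```bash
python3 -m pendant '[[0,1.5,0,0,0,0,40],[6,2.6,0,0,0,0,40],[12,3.7,0,0,0,0,40],[18,4.7,0,0,0,0,40],[22,5.5,0,0,0,0,40],[26,6.2,-0.5,0,0,0,40],[30,6.9,-2,0,0,0,40],[34,7.6,-3.3,0,0,0,40],[34,7.6,-3.3,0,0,0,40]]'
```

```text
time: 6.95
eef_pos: [0.5223, -0.0558, 0.1476]
tcp_rot: [-0.088, 0.996, -0.0, -0.0]
force: [-0.8, 0.3, -0.8]
opening: 0.581
finger_force: 31.5
```

```bash
python3 -m pendant '[[4,0.7,-1.4,0,0,0,40],[8,1.4,-2.8,0,0,0,40],[12,2.1,-4,0,0,0,40],[16,2.8,-4.7,0,0,0,40],[20,3.5,-4.9,0,0,0,40],[24,4.2,-4.9,0,0,0,40],[28,5,-4.9,0,0,0,40],[28,5,-4.9,0,0,0,40]]'; python3 - <<'E'
from h import *
im=eyes.capture("scene")[:,:,::-1]
t=eyes.capture("top")[:,:,::-1]
a=cv2.resize(im[170:300,200:360],None,fx=2.5,fy=2.5);b=cv2.resize(t[110:240,210:370],None,fx=2.5,fy=2.5)
cv2.imwrite("pics/s2.png",np.hstack([a,b]))
w=eyes.capture("wrist")[:,:,::-1];cv2.imwrite("pics/w3.png",w)
E
```

```text
time: 7.95
eef_pos: [0.5505, -0.0507, 0.1429]
tcp_rot: [-0.088, 0.996, -0.0, 0.0]
force: [-0.3, -0.2, -1.3]
opening: 0.58
finger_force: 31.5
```

View pics/s2.png

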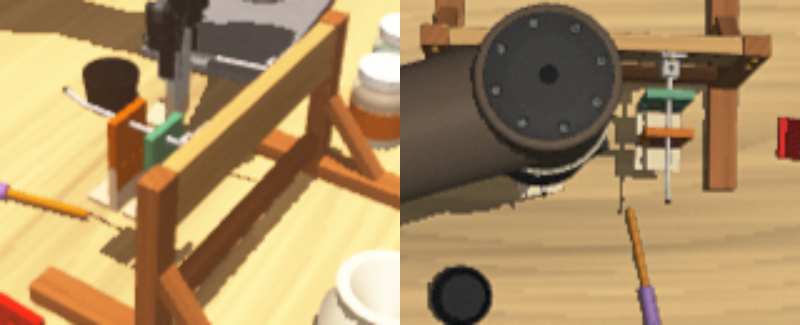

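The scene and top views show amber and green still in place on the full hook, and the spare rod emerging behind the gripper. There is no contact force, so I'll slide deeper and check by lowering onto the rod.

```bash
python3 -m pendant '[[8,1.4,0,0,0,0,40],[16,2.9,0,0,0,0,40],[24,4.3,0,0,0,0,40],[32,5.8,0,0,0,0,40],[40,7.2,0,0,0,0,40],[48,8.6,0,0,0,0,40],[55,9.9,0,0,0,0,40],[55,9.9,0,0,0,0,40]]'; python3 -m pendant '[[0,0,-1,0,0,0,40],[0,0,-2,0,0,0,40],[0,0,-3,0,0,0,40],[0,0,-3,0,0,0,40]]';  python3 - <<'E'
from h import *
w=cv2.imread("pics/w3.png");p=px("wrist",[.5125,-.058,.173]);print(p)
print(robot.state()["force"],robot.state()["eef_pos"])
E
```

```text
time: 9.1
eef_pos: [0.6056, -0.0408, 0.1427]
tcp_rot: [-0.088, 0.996, -0.0, -0.0]
force: [-0.1, -0.1, -1.3]
opening: 0.584
finger_force: 31.5
time: 9.6
eef_pos: [0.6051, -0.0409, 0.1399]
tcp_rot: [-0.088, 0.996, 0.0, 0.0]
force: [0.2, 0.8, -0.6]
opening: 0.578
finger_force: 31.5
(np.float64(253.62570971849556), np.float64(57.78405018677444))
[ 0.20566811  0.82689799 -0.62186624] [ 0.60508158 -0.04089694  0.13990854]
```

```bash
python3 -m pendant '[[0,0,-0.7,0,0,0,40],[0,0,-1.2,0,0,0,40],[0,0,-1.2,0,0,0,40]]'; python3 - <<'E'
from h import *
w=eyes.capture("wrist")[:,:,::-1];m=eyes.camera_model("wrist");cv2.imwrite("pics/w4.png",w)
print(px("wrist",[.513,-.058,.173],m))
E
```

```text
time: 9.98
eef_pos: [0.6052, -0.0409, 0.1394]
tcp_rot: [-0.088, 0.996, -0.0, 0.0]
force: [-2.7, 1.2, 6.0]
opening: 0.583
finger_force: 32.2
(np.float64(253.55324106841724), np.float64(58.714148033665595))
```

View pics/w4.png

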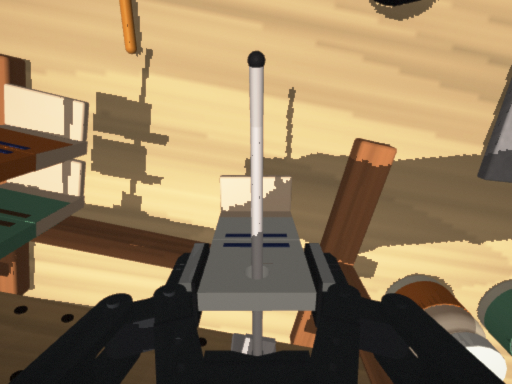

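The rod passes through the hole and its tip shows in front at (256,60). The tile is seated on the rod at the same height as on the full hook. I'll release it and go to amber.

```bash
python3 -m pendant '[[0,0,0.9,0,0,0,48],[0,0,0.9,0,0,0,52],[0,0,0.9,0,0,0,58],[0,0,1,0,0,0,75],[0,0,15,0,0,0,80],[0,0,45,0,0,0,80],[0,0,90,0,0,0,80],[0,0,110,0,0,0,80]]'; python3 - <<'E'
from h import *
w=eyes.capture("wrist")[:,:,::-1];m=eyes.camera_model("wrist");s=robot.state();p=s["eef_pos"]
print(p, (np.array([.5755,-.1895,.138])-p)*1000)
t=eyes.capture("top")[:,:,::-1];cv2.imwrite("pics/t3.png",t)
hsv=cv2.cvtColor(t,cv2.COLOR_BGR2HSV)
m=cv2.inRange(hsv[140:200,295:335],(5,180,120),(14,255,255)); ys,xs=np.nonzero(m);print(len(xs),xs.min()+295,xs.max()+295,ys.min()+140,ys.max()+140)
E
```

```text
time: 11.02
eef_pos: [0.6063, -0.0409, 0.2528]
tcp_rot: [-0.088, 0.996, -0.0, 0.002]
force: [1.1, -0.3, 0.1]
opening: 0.938
finger_force: 0.0
[ 0.60705213 -0.04101765  0.25482642] [ -31.55212569 -148.48235085 -116.82642193]
59 308 326 161 164
```

```bash
python3 -m pendant '[[-8,-37,4,0,0,-0.1,80],[-16,-74,4,0,0,-0.2,80],[-24,-111,4,0,0,-0.227,80],[-31,-148,4,0,0,-0.227,80],[-31,-148,4,0,0,-0.227,80],[-31,-148,4,0,0,-0.227,80]]'; python3 - <<'E'
from h import *
w=eyes.capture("wrist")[:,:,::-1];m=eyes.camera_model("wrist");s=robot.state();print(s["eef_pos"],s["tcp_rot"])
print([px("wrist",[.5755,y,.1775],m) for y in(-.2145,-.1895,-.1645)])
hsv=cv2.cvtColor(w,cv2.COLOR_BGR2HSV);k=cv2.inRange(hsv,(5,150,190),(16,255,255));
n,l,st,c=cv2.connectedComponentsWithStats(k[150:260,180:340])
for i in range(1,n):
    if st[i,4]>60:print(st[i]+np.array([180,150,0,0,0]))
E
```

```text
time: 11.88
eef_pos: [0.574, -0.1888, 0.2525]
tcp_rot: [0.025, 1.0, 0.0, -0.0]
force: [-0.1, 0.4, -0.2]
opening: 0.935
finger_force: 0.0
[ 0.57419126 -0.18843518  0.25261641] [ 2.50134736e-02  9.99687108e-01  7.97926006e-05 -7.38387959e-05]
[(np.float64(222.61676830949418), np.float64(209.54496465786286)), (np.float64(254.76454517680858), np.float64(208.04854592357265)), (np.float64(287.02277552996895), np.float64(206.54698578662266))]
[ 180  150   25   71 1563]
```

```bash
python3 -m pendant '[[1.3,-0.7,-40,0,0,0,82],[1.3,-0.7,-80,0,0,0,80],[1.3,-0.7,-105,0,0,0,80],[1.3,-0.7,-114,0,0,0,80],[1.3,-0.7,-114,0,0,0,65],[1.3,-0.7,-114,0,0,0,58],[1.3,-0.7,-114,0,0,0,52],[1.3,-0.7,-114,0,0,0,46],[1.3,-0.7,-114,0,0,0,46],[1.3,-0.7,-114,0,0,0,46]]' 30; python3 -m pendant '[[0,0,1,0,0,0,40],[0,0,2,0,0,0,40],[0,0,3.5,0,0,0,40],[0,0,4,0,0,0,40],[0,0,4,0,0,0,40]]' 30
```

```text
time: 13.18
eef_pos: [0.5761, -0.1897, 0.1399]
tcp_rot: [0.025, 1.0, -0.0, 0.001]
force: [-1.0, 1.0, 5.7]
opening: 0.577
finger_force: 31.1
time: 13.8
eef_pos: [0.5754, -0.1896, 0.1426]
tcp_rot: [0.025, 1.0, 0.0, -0.0]
force: [-0.1, -0.3, -0.7]
opening: 0.58
finger_force: 31.2
```

```bash
python3 -m pendant '[[-6,0.3,0,0,0,0,40],[-12,0.6,0,0,0,0,40],[-18,1,0,0,0,0,40],[-24,1.3,0,0,0,0,40],[-30,1.7,0,0,0,0,40],[-36,2,0,0,0,0,40],[-42,2.3,0,0,0,0,40],[-48,2.6,0.3,0,0,0,40],[-52,2.9,1,0,0,0,40],[-52,2.9,1,0,0,0,40]]'; python3 -m pendant '[[-4,0.2,1.3,0,0,0,40],[-8,0.5,2.8,0,0,0,40],[-12,0.7,4.2,0,0,0,40],[-16,0.9,5.6,0,0,0,40],[-20,1.1,7,0,0,0,40],[-24,1.3,8,0,0,0,40],[-24,1.3,8,0,0,0,40]]'
```

```text
time: 15.05
eef_pos: [0.5233, -0.1867, 0.1439]
tcp_rot: [0.025, 1.0, 0.0, 0.0]
force: [0.4, -0.1, -1.4]
opening: 0.577
finger_force: 31.2
time: 15.92
eef_pos: [0.4992, -0.1854, 0.1519]
tcp_rot: [0.025, 1.0, 0.0, 0.0]
force: [0.2, -0.5, -0.8]
opening: 0.58
finger_force: 31.2
```

```bash
python3 -m pendant '[[-15,0.9,2,0,0,0,40],[-30,1.7,2,0,0,0,40],[-30,20,2,0,0,0.05,40],[-30,45,1,0,0,0.12,40],[-30,70,0,0,0,0.2,40],[-30,95,-0.4,0,0,0.227,40],[-25,115,-0.4,0,0,0.227,40],[-14,123,-0.4,0,0,0.227,40],[-11,123.4,-0.4,0,0,0.227,40],[-11,123.4,-0.4,0,0,0.227,40]]'; python3 - <<'E'
from h import *
for f in("pics/w2.png",None):
    if f: w=cv2.resize(cv2.imread(f),None,fx=.4,fy=.4,interpolation=cv2.INTER_AREA);o=(130,120)
    else: w=eyes.capture("wrist")[:,:,::-1];o=(0,0)
    y0,x0=312-o[1],225-o[0];g=w[y0:y0+28,x0:x0+70].max(axis=2)
    n,l,st,c=cv2.connectedComponentsWithStats((g<40).astype(np.uint8))
    print([(st[i].tolist(),np.round(c[i]+[225,312],1)) for i in range(1,n) if st[i,4]>15])
cv2.imwrite("pics/w5.png",w)
E
```

```text
time: 17.18
eef_pos: [0.4883, -0.0625, 0.1511]
tcp_rot: [-0.088, 0.996, -0.0, -0.0]
force: [-0.8, -0.4, -1.4]
opening: 0.578
finger_force: 31.4
[([30, 8, 11, 11, 87], array([260.1, 324.9]))]
[([28, 6, 10, 12, 86], array([257.3, 323.6]))]
```

The tip is now at column 257.3, on the tile's centre line. I'll thread amber.

```bash
python3 -m pendant '[[6,1.1,0,0,0,0,40],[12,2.2,0,0,0,0,40],[18,3.2,0,0,0,0,40],[22,4,0,0,0,0,40],[26,4.7,-0.5,0,0,0,40],[30,5.4,-2,0,0,0,40],[34,6.1,-3.3,0,0,0,40],[34,6.1,-3.3,0,0,0,40]]';python3 -m pendant '[[4,0.7,-1.4,0,0,0,40],[8,1.4,-2.8,0,0,0,40],[12,2.1,-4,0,0,0,40],[16,2.9,-4.7,0,0,0,40],[20,3.6,-4.9,0,0,0,40],[24,4.3,-4.9,0,0,0,40],[30,5.4,-4.9,0,0,0,40],[36,6.5,-4.9,0,0,0,40],[36,6.5,-4.9,0,0,0,40]]'; python3 -m pendant '[[0,0,-1,0,0,0,40],[0,0,-2,0,0,0,40],[0,0,-3,0,0,0,40],[0,0,-3,0,0,0,40]]'
```

```text
time: 18.23
eef_pos: [0.5226, -0.0559, 0.1478]
tcp_rot: [-0.088, 0.996, -0.0, -0.0]
force: [-0.1, 0.3, -1.7]
opening: 0.579
finger_force: 31.4
time: 19.35
eef_pos: [0.5589, -0.0493, 0.143]
tcp_rot: [-0.088, 0.996, -0.0, -0.0]
force: [-0.4, 0.5, -1.2]
opening: 0.579
finger_force: 31.4
time: 19.85
eef_pos: [0.5584, -0.0494, 0.1401]
tcp_rot: [-0.088, 0.996, -0.0, -0.0]
force: [-0.2, -0.3, -1.2]
opening: 0.582
finger_force: 31.5
```

```bash
python3 -m pendant '[[0,0,-0.7,0,0,0,40],[0,0,-1,0,0,0,40],[0,0,-1,0,0,0,40]]'
```

```text
time: 20.23
eef_pos: [0.5585, -0.0494, 0.1397]
tcp_rot: [-0.088, 0.996, -0.0, 0.0]
force: [-3.0, 1.3, 4.5]
opening: 0.577
finger_force: 32.0
```

```bash
python3 -m pendant '[[0,0,0.7,0,0,0,48],[0,0,0.7,0,0,0,52],[0,0,0.7,0,0,0,58],[0,0,0.7,0,0,0,75],[0,0,15,0,0,0,80],[0,0,45,0,0,0,80],[0,0,90,0,0,0,80],[0,0,112,0,0,0,80],[0,0,112,0,0,0,80]]';python3 -m pendant '[[14,-37,0,0,0,-0.1,80],[28,-74,0,0,0,-0.2,80],[42,-111,0,0,0,-0.227,80],[57,-142,0,0,0,-0.227,80],[57,-142,0,0,0,-0.227,80],[57,-142,0,0,0,-0.227,80]]'; python3 - <<'E'
from h import *
w=eyes.capture("wrist")[:,:,::-1];s=robot.state();p=s["eef_pos"];print(p,(np.array([.6155,-.1915,.138])-p)*1000)
t=eyes.capture("top")[:,:,::-1]
cv2.imwrite("pics/x6.png",np.hstack([w[:,:400],cv2.resize(t[100:228,220:353],None,fx=3,fy=3)]))
E
```

```text
time: 21.35
eef_pos: [0.5596, -0.0493, 0.2543]
tcp_rot: [-0.088, 0.996, 0.0, 0.003]
force: [0.9, 0.8, -0.0]
opening: 0.933
finger_force: 0.0
time: 22.1
eef_pos: [0.615, -0.1912, 0.2505]
tcp_rot: [0.025, 1.0, 0.0, -0.001]
force: [0.2, 0.8, -0.2]
opening: 0.933
finger_force: 0.0
[ 0.61505809 -0.19086233  0.25086351] [   0.44191018   -0.63766858 -112.8635091 ]
```

View pics/x6.png

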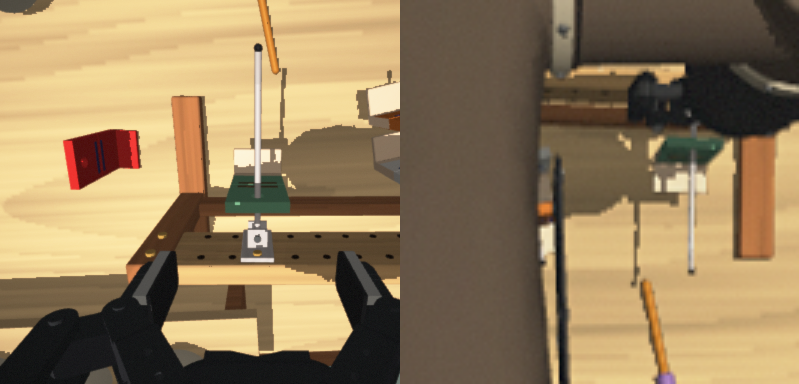

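The green tile hangs centred at (257,205) in the wrist view, in line with the rod, and the full arm is still straight. I'll grip it the same way.

```bash
python3 -m pendant '[[0.3,-0.3,-40,0,0,0,80],[0.3,-0.3,-80,0,0,0,80],[0.3,-0.3,-104,0,0,0,80],[0.3,-0.3,-112,0,0,0,80],[0.3,-0.3,-112,0,0,0,65],[0.3,-0.3,-112,0,0,0,58],[0.3,-0.3,-112,0,0,0,52],[0.3,-0.3,-112,0,0,0,46],[0.3,-0.3,-112,0,0,0,46],[0.3,-0.3,-112,0,0,0,46]]' 30; python3 -m pendant '[[0,0,1,0,0,0,40],[0,0,2,0,0,0,40],[0,0,3.5,0,0,0,40],[0,0,4,0,0,0,40],[0,0,4,0,0,0,40]]' 30
```

```text
time: 23.45
eef_pos: [0.6163, -0.1919, 0.1403]
tcp_rot: [0.025, 1.0, -0.0, 0.001]
force: [-0.2, 1.4, 5.7]
opening: 0.58
finger_force: 30.5
time: 24.08
eef_pos: [0.6157, -0.1917, 0.143]
tcp_rot: [0.025, 1.0, 0.0, -0.0]
force: [-0.6, 0.2, -2.3]
opening: 0.581
finger_force: 31.2
```

```bash
python3 -m pendant '[[-8,0.4,0,0,0,0,40],[-18,1,0,0,0,0,40],[-28,1.5,0,0,0,0,40],[-38,2.1,0,0,0,0,40],[-48,2.6,0,0,0,0,40],[-58,3.2,0,0,0,0,40],[-68,3.7,0,0,0,0,40],[-78,4.3,0,0,0,0,40],[-86,4.7,0,0,0,0,40],[-86,4.7,0,0,0,0,40]]'; python3 -m pendant '[[-4,0.2,0.4,0,0,0,40],[-8,0.5,1.4,0,0,0,40],[-12,0.7,2.8,0,0,0,40],[-16,0.9,4.3,0,0,0,40],[-20,1.1,5.7,0,0,0,40],[-24,1.3,7.1,0,0,0,40],[-28,1.5,8.3,0,0,0,40],[-34,1.8,9,0,0,0,40],[-46,2.5,9,0,0,0,40],[-60,3.2,9,0,0,0,40]]'
```

```text
time: 25.32
eef_pos: [0.5293, -0.187, 0.1433]
tcp_rot: [0.025, 1.0, 0.0, 0.0]
force: [0.0, 0.6, -0.9]
opening: 0.582
finger_force: 31.2
time: 26.58
eef_pos: [0.4687, -0.1837, 0.152]
tcp_rot: [0.025, 1.0, 0.0, -0.0]
force: [0.3, 0.7, -1.2]
opening: 0.581
finger_force: 31.2
```

```bash
python3 - <<'E'
from h import *
c=[ray("top",*p,.018) for p in((90,187),(193,179),(196,240),(93,248))]
ctr=sum(c)/4; d=(c[0]+c[3]-c[1]-c[2])/2; print(ctr,d, np.arctan2(-d[0],d[1]), ctr-d/np.linalg.norm(d)*75)
s=robot.state();print(s["eef_pos"],s["force"])
E
```

```text
[458.975 300.125  18.   ] [-17.85 297.45   0.  ] 0.05993820466546069 [463.46767417 225.25968174  18.        ]
[ 0.4686903  -0.18373084  0.15195882] [ 0.26720907  0.66528624 -1.19254486]
```

```bash
python3 -m pendant '[[-10,0,25,0,0,0,40],[-15,30,50,0,0,0,40],[-15,75,60,0,0,0.02,40],[-15,125,60,0,0,0.05,40],[-15,175,60,0,0,0.08,40],[-15,225,60,0,0,0.1,40],[-12,275,60,0,0,0.1,40],[-8,325,60,0,0,0.1,40],[-5,370,60,0,0,0.1,40],[-5,402,60,0,0,0.1,40]]'; python3 -m pendant '[[0,0,-20,0,0,0,40],[0,0,-45,0,0,0,40],[0,0,-70,0,0,0,40],[0,0,-95,0,0,0,40],[0,0,-112,0,0,0,40],[0,0,-120,0,0,0,40],[0,0,-124,0,0,0,40],[0,0,-126,0,0,0,40],[0,0,-126,0,0,0,40]]'
```

```text
time: 27.82
eef_pos: [0.4641, 0.2196, 0.212]
tcp_rot: [-0.025, 1.0, 0.0, 0.0]
force: [-0.3, -0.5, -1.4]
opening: 0.578
finger_force: 31.8
time: 28.95
eef_pos: [0.4649, 0.2184, 0.0865]
tcp_rot: [-0.025, 1.0, 0.0, 0.0]
force: [-0.6, -0.0, -0.5]
opening: 0.579
finger_force: 31.8
```

```bash
python3 -m pendant '[[0,0,-1,0,0,0,40],[0,0,-2,0,0,0,40],[0,0,-3,0,0,0,40],[0,0,-4,0,0,0,40],[0,0,-4,0,0,0,40]]';python3 -m pendant '[[0,0,-0.5,0,0,0,40],[0,0,-1,0,0,0,40],[0,0,-1,0,0,0,40]]'
```

```text
time: 29.58
eef_pos: [0.4647, 0.2182, 0.082]
tcp_rot: [-0.025, 1.0, -0.0, -0.0]
force: [0.1, -0.4, -1.5]
opening: 0.58
finger_force: 31.8
time: 29.95
eef_pos: [0.4651, 0.2183, 0.0815]
tcp_rot: [-0.025, 1.0, 0.0, 0.0]
force: [-0.2, -0.8, 5.3]
opening: 0.577
finger_force: 32.4
```

```bash
python3 -m pendant '[[0,0,0.3,0,0,0,48],[0,0,0.3,0,0,0,52],[0,0,0.3,0,0,0,58],[0,0,0.3,0,0,0,72],[0,0,10,0,0,0,80],[0,0,30,0,0,0,80],[0,0,70,0,0,0,80],[0,0,120,0,0,0,80],[-30,-40,160,0,0,0,80],[-60,-100,180,0,0,0,80]]'; python3 - <<'E'
from h import *
im=eyes.capture("scene")[:,:,::-1]
cv2.imwrite("pics/s7.png",cv2.resize(im[110:300,190:390],None,fx=3,fy=3));print(robot.state()["force"],robot.state()["eef_pos"])
E
```

```text
time: 31.2
eef_pos: [0.4087, 0.1257, 0.2612]
tcp_rot: [-0.026, 1.0, 0.001, 0.001]
force: [0.8, -0.8, 0.6]
opening: 0.938
finger_force: 0.0
[-4.75203094 -6.48649256 -1.57212405] [0.40532543 0.12076046 0.26280249]
```

View pics/s7.png

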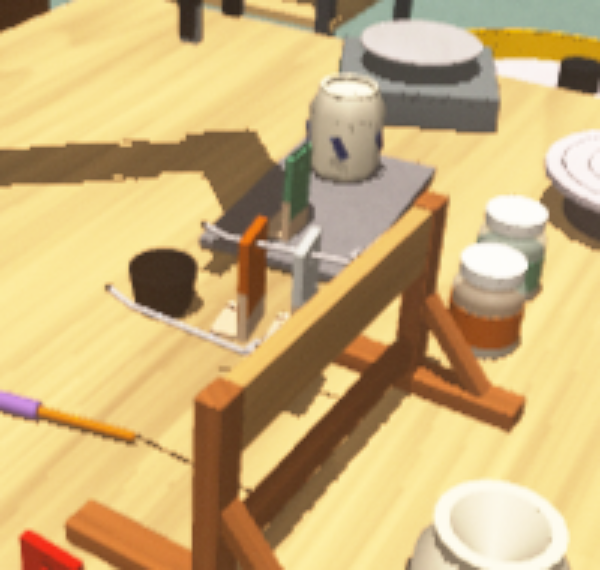

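The view shows green standing on the board at (297,195) beside the undisturbed jar. Amber and grey hang on the spare hook, and the full hook is empty. I'll let the arm settle and hand in.

```bash
python3 -m pendant '[[0,0,0,0,0,0,80],[0,0,0,0,0,0,80],[0,0,0,0,0,0,80],[0,0,0,0,0,0,80]]'; python3 -c "
from workcell import order
print(order.finish_job())"
```

```text
time: 31.75
eef_pos: [0.4087, 0.1262, 0.2578]
tcp_rot: [-0.025, 1.0, -0.001, -0.001]
force: [0.4, -0.2, -0.4]
opening: 0.937
finger_force: 0.0
the job is handed in; nothing more can be done
None
```

The job is handed in at about 32 s of the 72 s allowed: the grey tile, then the amber, went onto the spare hook, and the green tile now stands upright on the free end of the ware board beside the jar, with nothing dropped.

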